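# Clamp a bone blank with the cam lever on a carver's jig

## Task

On the carving jig, first swing the hinged arm with the rotary handpiece out sideways, past the fence, until the whole handpiece is off the wooden base plate. Then take the cam lever by its upright knob and turn it counter-clockwise (from above) to the cam's highest lift, where the lever points straight away from the jaw and the bone blank is squeezed against the fence. The lever springs back by itself, so finish while still holding it there by the knob, and leave the other things on the bench where they are.

Things in the scene. Friction and masses are not known exactly. Their poses are not given: they have to be found in the camera images.
- fixture: Carving jig, screwed down: wooden base plate 270 x 220 x 15 mm. Origin on the bench surface, z up; in its own axes (mm) the plate spans x -120..150, y -120..100. Along +y on it: cam pivot (0, -56), jaw, bone blank, fence (bar 100 mm long, at y = 66..84, top 45 above bench). Post of the handpiece arm at (115, 50), top 150. Bar post, arm and lever knob, nothing on it is above 55 mm.
- cam_pivot (a point): The cam lever's upright axis, at the height of the plate's top (15 mm above the bench). Fixed to the jig.
- cam_lever (a joint): Angle of the steel eccentric cam and its flat lever about cam_pivot, counter-clockwise from above. 0 (rest): lever points to the jig's -x. 1.6: highest lift, lever points straight away from jaw and fence (jig's -y); beyond it the lift falls. Stops -0.4 and 2.2; starts within 0.3 of 0. Sprung: 3 to 8 N sideways at the knob turns it; let go, it swings back.
- cam_knob_grip (a point): Grip point of the lever's knob, an upright black plastic cylinder 22 mm in diameter, 60 mm tall, on the lever's outer end 105 mm from the pivot axis. It reaches from 48 to 108 mm above the bench; this point is on its axis, 84 mm above the bench. It spins freely on its pin, so the grip need not turn with the lever.
- cam_knob: The same knob; origin at the centre of its underside, 48 mm above the bench.
- handpiece_grip (a point): Grip point of the handpiece, an upright black cylinder 26 mm in diameter held in a collar at the end of the hinged arm; on its axis, 202 mm above the bench. Its top is at 227 mm, the collar's top (40 mm wide) at 158 mm, its bur tip at 60 mm. Starts over the blank. Being round, it may turn within the grip.
- post_hinge (a point): The arm's upright hinge axis on the post, 147 mm above the bench. The handpiece axis is 120 mm from it, level.
- tool_arm (a joint): Angle of the hinged handpiece arm: 0 points along the jig's -x (handpiece over the blank); grows clockwise from above, the handpiece swinging over the fence to the jig's +y side. Starts -0.2 to 0.25; stops -0.3 and 1.7; from about 0.7 the whole handpiece is off the plate. Light friction (about 1 N at the handpiece); stays where it is left.
- blank: Loose bone block 60 x 40 x 16 mm (jig's x, y, z) lying on the plate between jaw and fence pad with a few mm of play; origin at the centre of its underside.
- bone_ring: Bystander: bone ring, 60 mm across, 14 mm high, lying beside the jig; origin at the centre of its underside.
- crescent: Bystander: crescent of bone, about 100 mm long, 16 mm thick, lying beside the jig on its fence side; origin on its underside, close to the middle.
- ball_dish: Bystander: steel dish of small steel balls, 68 mm across, 22 mm high; origin at the centre of its underside.
- brush: Bystander: small hand brush 150 mm long, lying beside the jig; origin at its underside.
- jaw: Loose wooden jaw block 70 x 36 x 24 mm (jig's x, y, z) lying between two low aluminium rails; the cam pushes it along the jig's +y onto the blank. Origin at the centre of its underside.
- fence_pad: Grey plastic pad 80 x 8 x 24 mm, sprung, on the front of the fence; its free face is at y = 54 mm in the jig and gives about 4 mm (8 N) at the highest lift. Origin at the middle of its front face, level with the plate's top.
Not all that is in view belongs to the job. Of the things shaped like the jaw, the wooden one is meant.

How it is judged:
On the way, in this order (a step that is already met when the one before it is completed fails the run):
1. the handpiece is off the base plate while the cam lever is still back (y of handpiece_grip in the frame of fixture above 0.115 m and value of joint cam_lever below 0.8 rad), for 0.2 s.
2. the cam lever is at its highest lift and the jaw presses the blank (value of joint cam_lever between 1.45 and 1.75 rad and contact force between each of jaw, fence_pad and blank above 4 N), for 0.3 s.
At the end, for the whole second after the job is handed in: Handpiece axis at least 115 mm to the fence side of the jig's origin; cam lever held still by the robot at its knob, within 0.15 rad of the highest lift (1.6 rad); blank lies flat, pressed with over 4 N between jaw and fence pad (all of step 2 and y of handpiece_grip in the frame of fixture above 0.115 m and velocity of joint cam_lever between -0.1 and 0.1 rad/s and contact force between any of the fingers, the arm and cam_knob above 0.5 N and angle between blank's own z axis and vertical below 0.1 rad); the arm keeps its last pose, push and grip.
It fails at once if a bystander is pushed more than 30 mm (distance of any of bone_ring, crescent, ball_dish, brush from where it was at the start of the episode above 0.03 m).
It also fails if it takes over 54 s, if anything falls off the work surface, if the arm or the gripper's body presses on something with over 40 N, if the wrist force passes 120 N, or if a joint passes its speed limit or range.

## Robot

A 6-joint arm with a two-finger parallel gripper is mounted at the origin on the work surface. World frame = base frame: x ahead of the robot, y to its left, z up, the work surface at z = 0. Lengths are in m, angles in rad, forces in N, time in s.
With the tool pointing down it reaches from about 0.425 to 0.95 m from the base axis. Payload 14.7 kg.
Tool frame: the origin (TCP) lies midway between the tips of the shut fingers; the grasp point (between the pads) lies 19 mm behind it; z points along the fingers, y is the line along which they close (so a half turn about z gives the same grasp; the last joint's range is limited). The gripper opens to 85 mm and grips with 20 to 120 N. Pads are 22 mm wide; open, the fingers measure 114 mm over their backs; the gripper's body (76 mm by 85 mm) begins 54 mm behind the grasp point. The pads swing forward as they close: fully open they stand 13 mm farther back than shut.
Start: joints at [1.276, 0.48, 1.596, -0, 1.065, -0.047], TCP at [0.159, 0.63, 0.231] pointing down, gripper open.
Joint ranges: [-2.75, 2.75], [-0.82, 2.05], [0.23, 2.67], [-1.56, 4.7], [0.09, 2.69], [-2.92, 2.92]. Speed limits (rad/s): [1.89, 1.89, 2.39, 3.01, 3.01, 3.01].

## Interface

Orientations are given as [roll, pitch, yaw] about the fixed x, y, z axes, in that order (R = Rz(yaw) Ry(pitch) Rx(roll)).
In Python, from bench import manip gives the robot as it stands. The module is installed in compiled form; this text tells all that it offers.
- The arm moves only by the tool apply_moves, never from a script. Its argument "targets" is a list of rows, each an object with "xyz": the shift along the tool's x, y, z in cm, a list of three; "turn": the turn about the tool's z in rad; "grip": the closure, from 0 (fully open) to 1 (shut). A call has 1 to 10 rows; each row is the pose to reach, as a shift and turn from the pose commanded when the call began, along the tool's axes at that moment; what a row does not reach only later rows make up. A row lasts 1/10 s, in which the tool goes at most 50 mm and 8.59 degrees, less where a joint would pass 70% of its speed; a pose out of reach is approached as far as the arm can. A call with a gripper value outside its range is refused whole. The fingers move at their own pace and stop on an object; the grip force is fixed at half the most. Time passes only in rows, so rows that repeat a pose let the fingers close. It gives the time, the measured TCP pose, the force, the opening and the grip force at its end, in the units of the state.
- manip.state(): the state, without advancing time (a new reading comes with each control period).
- manip.camera(name): name is "scene" or "top" or "wrist"; returns a dict with "color" (420x560x3 uint8, blue, green, red), "intrinsics" (3x3 intrinsics, pixels), "rvec" (rotation vector, rad) and "tvec" (3), from world to camera coordinates, as OpenCV has them. Camera axes: x right, y down, z forward; pixel columns grow to the right and rows downward; lengths in m; the calibration is good to about 2 mm. A picture is of the moment at which its call begins. There is no depth.
- manip.close_job(): hands the job in; it is judged then, once.
Trained networks look in the newest picture that a camera, given by its name, has taken for a name from the list of things; names that differ only in an ending like _2 or _b are one class to them, and where a whole thing is asked for, a point or a joint stands for the part that bears it (a point fixed in the world has none). Each returns a list of dicts, best first, with "conf" (0 to 1); they miss things now and then, are a little off and sometimes report something else, mostly with a low value. They report only what shows in the picture. A call takes as long as a camera call. They do not tell look-alikes from the thing itself.
- manip.look_for(query, camera): "bbox" ([left, top, width, height] in pixels, round what is visible of it).
- manip.tip_of(query, camera): "uv" ([column, row] in pixels: a listed point, or the origin of a listed thing).
The state is a dict: "t": time; "q": joint angles; "joint_vel": joint speeds; "joint_torque": joint torques, N m; "eef_pos": TCP position; "orientation": TCP orientation; "ft_force": force on the tool from outside, world axes, zero at the start; "moment": the same for the moment, N m; "gripper_width": opening from 0.0 (shut) to 1.0 (fully open); "gripper_force": force on a finger pad.
Only numpy, scipy, OpenCV 4.12 (cv2) and the standard library are available. Lean on these libraries where they do the work, as an engineer would, in place of code of your own. Each camera call takes 0.05 s, during which the arm holds its last target. There are 200 camera calls.

## Working session

There is one attempt and no reset: what is moved stays moved. The work goes in short steps, Python scripts to look and compute and a tool call to move; the robot and the scene stay as the last step left them, time stands still between calls to the robot, and variables do not carry over. Pictures are saved under pics/ and viewed, at most 10 in all, crops included, and the job is handed in when it is done.

Besides the shell and the picture viewer there is one more tool, called after "Request:" as name([rows], argument=value, ...), one row to a line, values as JSON. apply_moves: Moves the arm, as the interface text tells. Its arguments: {"type":"object","properties":{"targets":{"type":"array","items":{"type":"object","properties":{"xyz":{"type":"array","items":{"type":"number"}},"turn":{"type":"number"},"grip":{"type":"number"}}}}},"required":["targets"]}

```bash
mkdir -p pics
cat > h.py <<'E'
import numpy as np,cv2
from bench import manip
def P(c):
    R=cv2.Rodrigues(np.array(c["rvec"],float))[0];return np.array(c["intrinsics"])@np.c_[R,np.array(c["tvec"],float).ravel()]
def tri(Ps,uvs):
    A=[];
    for p,(u,v) in zip(Ps,uvs): A+= [u*p[2]-p[0],v*p[2]-p[1]]
    x=np.linalg.svd(np.array(A))[2][-1];return x[:3]/x[3]
def atz(p,uv,z):
    u,v=uv;A=np.array([u*p[2]-p[0],v*p[2]-p[1]]);return np.linalg.solve(A[:,:2],-(A[:,2]*z+A[:,3]))
E
python3 - <<'E'
from h import *
ims=[];Ps={}
for n in("scene","top"):
    c=manip.camera(n);Ps[n]=P(c);ims.append(c["color"])
    cv2.imwrite(f"pics/{n}1.png",c["color"])
r={}
for q in["cam_knob_grip","handpiece_grip","post_hinge","cam_pivot","fixture","fence_pad","jaw","blank","crescent","bone_ring","ball_dish","brush"]:
    for n in Ps:
        d=manip.tip_of(q,n);r[q,n]=d
        print(q,n,[(np.round(x["uv"]).tolist(),round(x["conf"],2)) for x in d[:3]])
    if r[q,"scene"] and r[q,"top"]:print("  ",tri(list(Ps.values()),[r[q,n][0]["uv"] for n in Ps]).round(3))
print(manip.state())
E
```

```text
cam_knob_grip scene [([196.0, 217.0], 0.66)]
cam_knob_grip top [([298.0, 284.0], 0.6)]
   [ 0.484 -0.052  0.076]
handpiece_grip scene [([260.0, 136.0], 0.95)]
handpiece_grip top [([239.0, 247.0], 0.84)]
   [0.555 0.076 0.214]
post_hinge scene [([320.0, 174.0], 0.97)]
post_hinge top [([235.0, 196.0], 0.94)]
   [0.669 0.094 0.151]
cam_pivot scene [([251.0, 249.0], 0.72), ([263.0, 183.0], 0.28)]
cam_pivot top [([293.0, 239.0], 0.63)]
   [ 0.591 -0.038  0.022]
fixture scene [([264.0, 236.0], 0.63)]
fixture top [([270.0, 247.0], 0.82)]
   [ 0.576  0.018 -0.   ]
fence_pad scene [([267.0, 212.0], 0.64), ([328.0, 189.0], 0.19)]
fence_pad top [([248.0, 248.0], 0.38)]
   [0.567 0.067 0.027]
jaw scene [([257.0, 238.0], 0.98), ([141.0, 284.0], 0.97), ([392.0, 227.0], 0.61)]
jaw top [([210.0, 141.0], 0.88), ([361.0, 307.0], 0.7), ([268.0, 246.0], 0.69)]
   [0.732 0.076 0.132]
blank scene [([261.0, 221.0], 0.9)]
blank top [([255.0, 248.0], 0.72), ([247.0, 248.0], 0.43)]
   [0.566 0.049 0.015]
crescent scene [([263.0, 183.0], 0.43)]
crescent top [([197.0, 283.0], 0.86)]
   [ 0.483  0.184 -0.005]
bo
[... 287 characters left out ...]
0.737 -0.158 -0.001]
{'t': 1.3, 'q': array([ 1.27641195e+00,  4.80220992e-01,  1.59628183e+00, -2.19846425e-05,
        1.06512936e+00, -4.66094576e-02]), 'joint_vel': array([ 0.00030672, -0.00019195,  0.00083962,  0.00139436, -0.00155677,
        0.00049384]), 'joint_torque': array([ 3.29871082e-04, -9.50496268e+01, -4.30641031e+01, -1.24842090e-04,
        1.03984614e-03, -5.58092017e-05]), 'eef_pos': array([0.15940112, 0.63014375, 0.23128971]), 'orientation': array([-3.14155227e+00,  1.73703557e-05,  2.89382839e+00]), 'ft_force': array([ 0.71673469,  0.12764223, -0.23265004]), 'moment': array([0.03470359, 0.00217993, 0.01449851]), 'gripper_force': 0.0, 'gripper_width': 1.0030833166506377}
```

View pics/scene1.png

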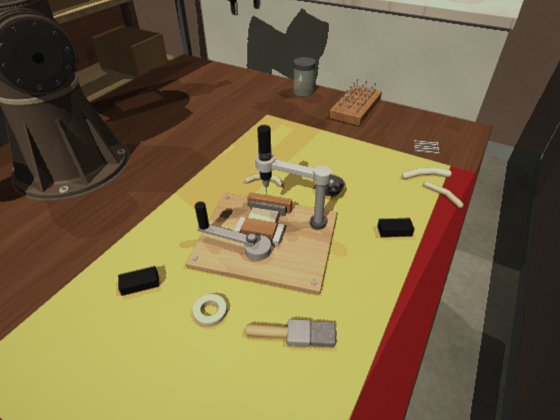

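View pics/top1.png

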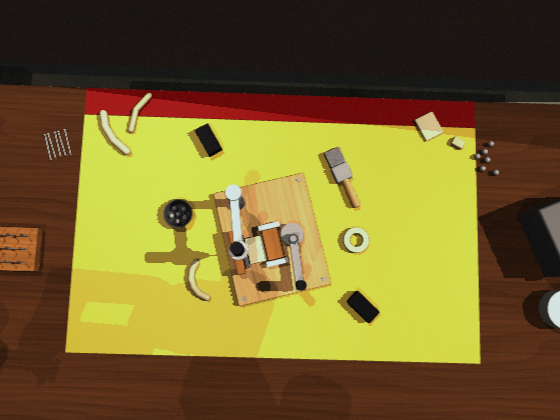

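The scene view shows the jig with the handpiece at (262,140), the knob at (201,215) and black jaw look-alikes off the jig. The top view shows the handpiece at (238,250), the knob at (300,285), the crescent at (198,280) and the ring at (356,240). The jig yaw is about 0.26. I'll approach the handpiece first.

Request:
apply_moves([
  {"xyz": [-1, -1, -3]},
  {"xyz": [-4, -3.5, -6]},
  {"xyz": [-7.5, -6.5, -7]},
  {"xyz": [-11, -9.5, -7]},
  {"xyz": [-14.5, -12.5, -7]},
  {"xyz": [-18, -15.5, -7]},
  {"xyz": [-21.5, -18.5, -7]},
  {"xyz": [-25, -21.5, -7]},
  {"xyz": [-28.5, -24.5, -7]},
  {"xyz": [-32, -27.5, -7]},
])

```text
validation failed for argument at $.ta...
```

Request:
apply_moves([
  {"xyz": [-3, -3, 0]},
  {"xyz": [-6, -6, 0]},
  {"xyz": [-9, -9, 0]},
  {"xyz": [-11.5, -11, 0]},
  {"xyz": [-13, -11.5, 0]},
  {"xyz": [-13, -11.5, 0]},
])

```text
validation failed for argument at $.ta...
```

Run:
```python
from h import *
Ps={}
for n in("scene","top","wrist"):
    c=manip.camera(n);Ps[n]=P(c)
    if n=="wrist":cv2.imwrite("pics/w1.png",c["color"])
for q in["cam_knob_grip","handpiece_grip","post_hinge","cam_pivot"]:
    pp=[];uu=[]
    for n in Ps:
        d=manip.tip_of(q,n)
        print(q,n,[(np.round(x["uv"]).tolist(),round(x["conf"],2)) for x in d[:2]])
        if d and d[0]["conf"]>.4: pp.append(Ps[n]);uu.append(d[0]["uv"])
    if len(pp)>1:
        X=tri(pp,uu);print("  ",X.round(4),[ (lambda h:(h[:2]/h[2]-u).round(1).tolist())(p@np.r_[X,1]) for p,u in zip(pp,uu)])
s=manip.state();print(s["t"],s["eef_pos"],s["orientation"])
```

```text
cam_knob_grip scene [([202.0, 214.0], 0.81), ([321.0, 174.0], 0.54)]
cam_knob_grip top [([300.0, 281.0], 0.41), ([245.0, 248.0], 0.22)]
cam_knob_grip wrist []
   [ 0.4947 -0.052   0.0865] [[2.5, -0.3], [0.9, 1.0]]
handpiece_grip scene [([263.0, 136.0], 0.78)]
handpiece_grip top [([238.0, 250.0], 0.7), ([247.0, 250.0], 0.34)]
handpiece_grip wrist []
   [0.5517 0.0803 0.2091] [[-0.5, 0.1], [-0.2, -0.3]]
post_hinge scene [([321.0, 174.0], 0.63), ([204.0, 225.0], 0.39)]
post_hinge top [([232.0, 193.0], 0.63)]
post_hinge wrist []
   [0.6726 0.0999 0.1499] [[0.4, -0.1], [0.1, 0.2]]
cam_pivot scene [([253.0, 248.0], 0.65)]
cam_pivot top [([293.0, 237.0], 0.64)]
cam_pivot wrist []
   [ 0.5962 -0.0366  0.029 ] [[0.9, -0.1], [0.3, 0.4]]
2.05 [0.15941487 0.63012506 0.23126113] [-3.14153278e+00  2.12784967e-05  2.89382876e+00]
```

View pics/w1.png

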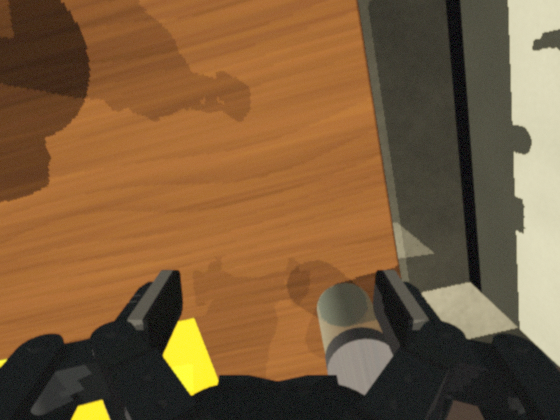

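The wrist picture only shows bare bench, because the move was refused. Rows probably need all three fields.

Request:
apply_moves([
  {"xyz": [-1, -1, -3], "turn": 0, "grip": 0},
  {"xyz": [-4, -3.5, -6], "turn": 0, "grip": 0},
  {"xyz": [-7.5, -6.5, -7], "turn": 0, "grip": 0},
  {"xyz": [-11, -9.5, -7], "turn": 0, "grip": 0},
  {"xyz": [-14.5, -12.5, -7], "turn": 0, "grip": 0},
  {"xyz": [-18, -15.5, -7], "turn": 0, "grip": 0},
  {"xyz": [-21.5, -18.5, -7], "turn": 0, "grip": 0},
  {"xyz": [-25, -21.5, -7], "turn": 0, "grip": 0},
  {"xyz": [-28.5, -24.5, -7], "turn": 0, "grip": 0},
  {"xyz": [-32, -27.5, -7], "turn": 0, "grip": 0},
])

```text
t: 3.05
eef_pos: [0.4029, 0.2834, 0.3016]
orientation: [3.141, 0.0, 2.894]
ft_force: [0.9, 0.5, -0.6]
gripper_width: 0.991
gripper_force: 0.0
```

Request:
apply_moves([
  {"xyz": [-3, -3, 0], "turn": 0, "grip": 0},
  {"xyz": [-6, -6, 0], "turn": 0, "grip": 0},
  {"xyz": [-9, -9, 0], "turn": 0, "grip": 0},
  {"xyz": [-11.5, -11, 0], "turn": 0, "grip": 0},
  {"xyz": [-13, -11.5, 0], "turn": 0, "grip": 0},
  {"xyz": [-13, -11.5, 0], "turn": 0, "grip": 0},
])

```text
t: 3.65
eef_pos: [0.5014, 0.1408, 0.3013]
orientation: [3.141, 0.001, 2.892]
ft_force: [-0.2, 0.8, 0.3]
gripper_width: 1.003
gripper_force: 0.0
```

```bash
cat > m.py <<'E'
from h import *
import sys
name,*qs=sys.argv[1:]
Ps={}
for n in("scene","top","wrist"):
    c=manip.camera(n);Ps[n]=P(c)
    if n=="wrist":cv2.imwrite(f"pics/{name}.png",c["color"])
for q in qs:
    pp=[];uu=[]
    for n in Ps:
        d=manip.tip_of(q,n)
        print(q,n,[(np.round(x["uv"]).tolist(),round(x["conf"],2)) for x in d[:2]])
        if d and d[0]["conf"]>.4: pp.append(Ps[n]);uu.append(d[0]["uv"])
    if len(pp)>1:
        X=tri(pp,uu);print("  ",X.round(4),[ (lambda h:(h[:2]/h[2]-u).round(1).tolist())(p@np.r_[X,1]) for p,u in zip(pp,uu)])
s=manip.state();print(s["t"],s["eef_pos"],s["orientation"],s["q"].round(2))
E
python3 m.py w2 cam_knob_grip handpiece_grip post_hinge cam_pivot
```

```text
cam_knob_grip scene [([198.0, 216.0], 0.75), ([252.0, 251.0], 0.37)]
cam_knob_grip top [([301.0, 282.0], 0.67)]
cam_knob_grip wrist [([111.0, 209.0], 0.81)]
   [ 0.4903 -0.0551  0.0817] [[4.1, -0.1], [0.9, 1.3], [-2.4, -0.9]]
handpiece_grip scene [([264.0, 135.0], 0.93)]
handpiece_grip top [([239.0, 248.0], 0.89)]
handpiece_grip wrist [([226.0, 289.0], 0.68), ([280.0, 349.0], 0.38)]
   [0.5549 0.0809 0.2104] [[0.1, 0.8], [-1.3, 0.1], [-5.9, 1.8]]
post_hinge scene [([322.0, 177.0], 0.7), ([266.0, 182.0], 0.37)]
post_hinge top [([233.0, 195.0], 0.9), ([252.0, 247.0], 0.31)]
post_hinge wrist [([281.0, 351.0], 0.87), ([84.0, 276.0], 0.48)]
   [0.6727 0.0988 0.1461] [[-0.7, -0.9], [-0.5, -1.4], [-3.6, -3.8]]
cam_pivot scene [([253.0, 252.0], 0.58), ([265.0, 223.0], 0.45)]
cam_pivot top [([294.0, 238.0], 0.69)]
cam_pivot wrist [([174.0, 256.0], 0.65)]
   [ 0.5949 -0.0379  0.0136] [[0.5, 0.9], [-0.9, 0.5], [-2.7, 1.7]]
4.4 [0.50000203 0.14170987 0.30131166] [-3.14158941e+00  4.09166784e-05  2.89380282e+00] [ 0.22  0.23  1.8  -0.    1.11 -1.11]
```

View pics/w2.png

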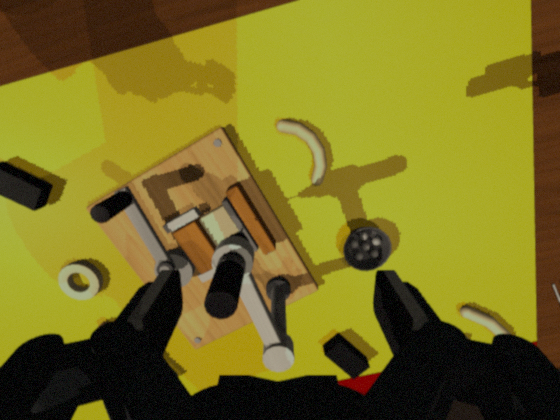

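The wrist view shows the handpiece top at (226,285), the post hinge at (279,352) and the knob at (111,209), all consistent with the triangulation. Next I move over the handpiece and descend.

Request:
apply_moves([
  {"xyz": [-3.4, -2.3, 0], "turn": 0, "grip": 0},
  {"xyz": [-6.7, -4.6, 0], "turn": 0, "grip": 0},
  {"xyz": [-6.7, -4.6, 2], "turn": 0, "grip": 0},
  {"xyz": [-6.7, -4.6, 5], "turn": 0, "grip": 0},
  {"xyz": [-6.7, -4.6, 8], "turn": 0, "grip": 0},
  {"xyz": [-6.7, -4.6, 11], "turn": 0, "grip": 0},
  {"xyz": [-6.7, -4.6, 11.8], "turn": 0, "grip": 0},
  {"xyz": [-6.7, -4.6, 11.8], "turn": 0, "grip": 0.4},
  {"xyz": [-6.7, -4.6, 11.8], "turn": 0, "grip": 1},
  {"xyz": [-6.7, -4.6, 11.8], "turn": 0, "grip": 1},
])

```text
t: 5.4
eef_pos: [0.5546, 0.0808, 0.1848]
orientation: [3.141, 0.002, 2.894]
ft_force: [0.5, -0.6, 0.9]
gripper_width: 0.515
gripper_force: 0.0
```

Request:
apply_moves([
  {"xyz": [0, 0, 0], "turn": 0, "grip": 1},
  {"xyz": [0, 0, 0], "turn": 0, "grip": 1},
  {"xyz": [0, 0, 0], "turn": 0, "grip": 1},
  {"xyz": [0, 0, 0], "turn": 0, "grip": 1},
])

```text
t: 5.8
eef_pos: [0.5544, 0.0808, 0.1846]
orientation: [3.141, 0.002, 2.894]
ft_force: [-1.5, 0.3, 9.3]
gripper_width: 0.289
gripper_force: 58.3
```

Request:
apply_moves([
  {"xyz": [0.3, 0.85, 0], "turn": 0, "grip": 1},
  {"xyz": [0.55, 1.7, 0], "turn": 0, "grip": 1},
  {"xyz": [0.75, 2.6, 0], "turn": 0, "grip": 1},
  {"xyz": [0.9, 3.45, 0], "turn": 0, "grip": 1},
])

```text
t: 6.2
eef_pos: [0.5519, 0.1162, 0.1843]
orientation: [-3.14, -0.002, 2.893]
ft_force: [-9.6, -4.1, 18.1]
gripper_width: 0.288
gripper_force: 61.0
```

Request:
apply_moves([
  {"xyz": [0.02, 0.9, 0], "turn": 0, "grip": 1},
  {"xyz": [0.0, 1.8, 0], "turn": 0, "grip": 1},
  {"xyz": [-0.1, 2.7, 0], "turn": 0, "grip": 1},
  {"xyz": [-0.2, 3.6, 0], "turn": 0, "grip": 1},
  {"xyz": [-0.45, 4.5, 0], "turn": 0, "grip": 1},
  {"xyz": [-0.7, 5.3, 0], "turn": 0, "grip": 1},
])

```text
t: 6.8
eef_pos: [0.5725, 0.1661, 0.1838]
orientation: [-3.141, -0.001, 2.893]
ft_force: [-7.6, -4.7, 3.4]
gripper_width: 0.289
gripper_force: 60.6
```

Request:
apply_moves([
  {"xyz": [-0.35, 0.8, 0], "turn": 0, "grip": 1},
  {"xyz": [-0.75, 1.6, 0], "turn": 0, "grip": 1},
  {"xyz": [-0.75, 1.6, 0], "turn": 0, "grip": 1},
  {"xyz": [-0.75, 1.6, 0], "turn": 0, "grip": 0},
  {"xyz": [-0.75, 1.6, 0], "turn": 0, "grip": 0},
  {"xyz": [-0.75, 1.6, 0], "turn": 0, "grip": 0},
  {"xyz": [-0.75, 1.6, 0], "turn": 0, "grip": 0},
  {"xyz": [-0.75, 1.6, 0], "turn": 0, "grip": 0},
  {"xyz": [-0.75, 1.6, 0], "turn": 0, "grip": 0},
])

```text
t: 7.7
eef_pos: [0.5845, 0.1796, 0.1833]
orientation: [3.142, 0.0, 2.894]
ft_force: [0.0, -0.3, -0.2]
gripper_width: 0.997
gripper_force: 0.0
```

Request:
apply_moves([
  {"xyz": [0, 0, -3], "turn": 0, "grip": 0},
  {"xyz": [0, 0, -6], "turn": 0, "grip": 0},
  {"xyz": [0, 0, -9], "turn": 0, "grip": 0},
  {"xyz": [0, 0, -10], "turn": 0, "grip": 0},
  {"xyz": [0, 0, -10], "turn": 0, "grip": 0},
])

```text
t: 8.2
eef_pos: [0.5851, 0.1798, 0.2848]
orientation: [3.14, 0.002, 2.894]
ft_force: [0.0, -0.0, -0.0]
gripper_width: 1.001
gripper_force: 0.0
```

```bash
python3 m.py w3 cam_knob_grip handpiece_grip cam_pivot post_hinge
```

```text
cam_knob_grip scene [([254.0, 248.0], 0.71), ([201.0, 214.0], 0.69)]
cam_knob_grip top [([301.0, 282.0], 0.43)]
cam_knob_grip wrist [([36.0, 144.0], 0.88)]
   [ 0.5183 -0.0556  0.0376] [[-37.7, -11.4], [-0.2, -11.4], [34.8, 21.1]]
handpiece_grip scene [([297.0, 118.0], 0.78)]
handpiece_grip top []
handpiece_grip wrist [([280.0, 218.0], 0.81)]
   [0.5803 0.179  0.2091] [[1.6, -0.4], [-4.8, -4.5]]
cam_pivot scene [([250.0, 248.0], 0.8), ([214.0, 312.0], 0.47)]
cam_pivot top [([293.0, 240.0], 0.83), ([235.0, 198.0], 0.72)]
cam_pivot wrist [([120.0, 211.0], 0.69)]
   [ 0.5895 -0.0355  0.0193] [[1.0, 0.7], [-0.6, 0.4], [-2.8, 0.4]]
post_hinge scene [([323.0, 175.0], 0.87)]
post_hinge top [([232.0, 195.0], 0.76)]
post_hinge wrist []
   [0.6715 0.1021 0.1458] [[-1.8, 0.2], [-0.4, -0.9]]
8.95 [0.5843868  0.1796484  0.28329112] [-3.14157611e+00 -9.44756460e-06  2.89377953e+00] [ 0.25  0.38  1.63 -0.    1.14 -1.07]
```

Run:
```python
from h import *
c=manip.camera("top");p=P(c)
im=cv2.imread("pics/top1.png");h=cv2.cvtColor(im,cv2.COLOR_BGR2HSV)
# corners: refine via non-yellow mask around plate
m=((h[...,0]<23)&(h[...,2]>90)&(h[...,1]>60)).astype(np.uint8)
m[:, :205]=0;m[:,340:]=0;m[:165]=0;m[315:]=0
m=cv2.morphologyEx(m,cv2.MORPH_OPEN,np.ones((3,3)))
n,l,st,_=cv2.connectedComponentsWithStats(m);k=1+st[1:,4].argmax()
pts=np.argwhere(l==k)[:,::-1]
w=np.array([atz(p,u,.015) for u in pts],np.float32)
r=cv2.minAreaRect(w*1000);print(r,len(pts))
b=cv2.boxPoints(r);print(b)
o=im.copy();o[l==k]=(255,0,255);cv2.imwrite("pics/mask.png",cv2.resize(o[160:320,200:345],None,fx=4,fy=4))
```

```text
((581.4346923828125, 54.34947204589844), (270.58233642578125, 142.7799835205078), 14.266607284545898) 2594
[[432.72302   90.19739 ]
 [467.90894  -48.179195]
 [730.14636   18.501556]
 [694.96045  156.87814 ]]
```

View pics/mask.png

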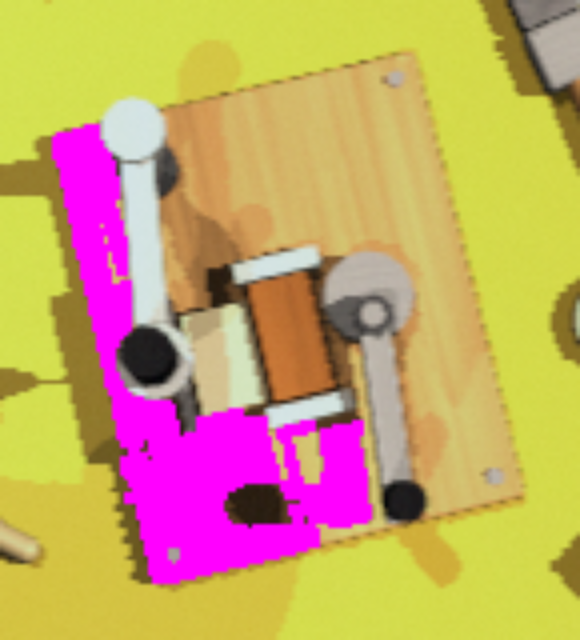

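The crop gives the plate corners at (50,135), (412,50), (523,495) and (152,582), in 4x pixels with offset 200,160. The pivot screw is at (373,313) and the knob top at (404,500).

Run:
```python
from h import *
p=P(manip.camera("top"))
f=lambda u,z:atz(p,np.array(u)/4+[200,160],z)
A=np.array([f(u,.015) for u in[(50,135),(412,50),(523,495),(152,582)]])*1000
J=np.array([(150,100),(150,-120),(-120,-120),(-120,100)],float)
a=A-A.mean(0);j=J-J.mean(0)
yaw=np.arctan2((j[:,0]*a[:,1]-j[:,1]*a[:,0]).sum(),(j*a).sum())
R=np.array([[np.cos(yaw),-np.sin(yaw)],[np.sin(yaw),np.cos(yaw)]])
t=A.mean(0)-R@J.mean(0);print(A.round(),yaw,t, (A-(J@R.T+t)).round(1))
piv=R@[0,-56]+t;hin=R@[115,50]+t;print("piv",piv,"hinge",hin,"screw",f((373,313),.04)*1000)
k=f((404,500),.108)*1000;print("knob",k,"lever",np.arctan2(*(R.T@(k-piv))[::-1]),np.linalg.norm(k-piv))
for th in(-.1,.2,.4,.6,.8,1,1.2,1.4,1.6):print(th,(R@(105*np.array([-np.cos(th),-np.sin(th)]))+piv).round(1))
```

```text
[[ 693.  155.]
 [ 752.  -57.]
 [ 492. -127.]
 [ 436.   85.]] 0.264426662440825 [576.07257508  19.62489818] [[-1.5 -0.3]
 [-0.6  0. ]
 [ 0.2  0.3]
 [ 1.9  0. ]]
piv [590.70850555 -34.42868208] hinge [674.00766805  97.94295207] screw [592.318323   -36.43605944]
knob [487.6530283  -51.70707383] lever 3.0432820413566035 104.4938955787997
-0.1 [487.1 -51.6]
0.2 [496.8 -81.5]
0.4 [508.  -99.2]
0.6 [ 522.6 -114.3]
0.8 [ 539.8 -126.3]
1 [ 559.  -134.5]
1.2 [ 579.6 -138.8]
1.4 [ 600.5 -139. ]
1.6 [ 621.1 -134.9]
```

Request:
apply_moves([
  {"xyz": [0.3, -2.5, 0], "turn": 0, "grip": 0},
  {"xyz": [0.9, -6.5, 0], "turn": 0, "grip": 0},
  {"xyz": [1.6, -11, 0], "turn": 0, "grip": 0},
  {"xyz": [2.3, -15.5, 1], "turn": 0, "grip": 0},
  {"xyz": [2.9, -20, 4], "turn": 0, "grip": 0},
  {"xyz": [3.5, -23.5, 7], "turn": 0, "grip": 0},
  {"xyz": [3.7, -24.9, 9], "turn": 0, "grip": 0},
  {"xyz": [3.7, -24.9, 10], "turn": 0, "grip": 0},
  {"xyz": [3.7, -24.9, 10], "turn": 0, "grip": 0},
])

```text
t: 9.95
eef_pos: [0.4871, -0.0526, 0.1825]
orientation: [3.142, -0.002, 2.893]
ft_force: [0.5, 0.2, 0.2]
gripper_width: 0.998
gripper_force: 0.0
```

```bash
python3 m.py w4 cam_knob_grip handpiece_grip
```

```text
cam_knob_grip scene [([198.0, 213.0], 0.84), ([264.0, 181.0], 0.46)]
cam_knob_grip top []
cam_knob_grip wrist [([276.0, 208.0], 0.75)]
   [ 0.4853 -0.0558  0.0888] [[1.3, -0.5], [-4.6, -2.1]]
handpiece_grip scene [([300.0, 116.0], 0.97), ([291.0, 333.0], 0.52)]
handpiece_grip top [([190.0, 235.0], 0.75)]
handpiece_grip wrist [([278.0, 208.0], 0.49)]
   [0.5592 0.1148 0.246 ] [[-25.3, -3.5], [28.4, 9.0], [536.2, 225.6]]
10.4 [ 0.48778558 -0.05236612  0.18372999] [3.14153842e+00 7.92221130e-04 2.89441026e+00] [-0.17  0.32  2.01 -0.    0.81 -1.49]
```

View pics/w4.png

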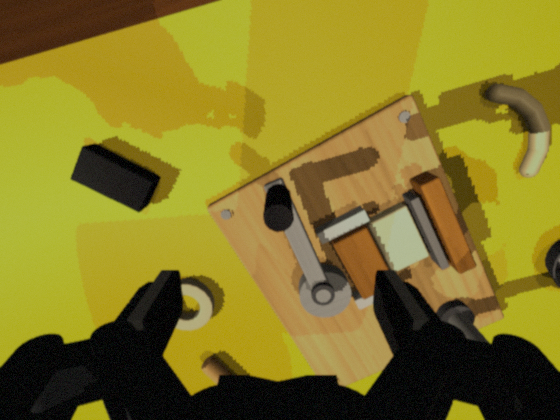

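The wrist view shows the knob at (277,208), centred between the fingers. I descend and grip.

Request:
apply_moves([
  {"xyz": [0, 0, 3], "turn": 0, "grip": 0},
  {"xyz": [0, 0, 6], "turn": 0, "grip": 0},
  {"xyz": [0, 0, 9], "turn": 0, "grip": 0},
  {"xyz": [0, 0, 11.5], "turn": 0, "grip": 0},
  {"xyz": [0, 0, 11.8], "turn": 0, "grip": 0.4},
  {"xyz": [0, 0, 11.8], "turn": 0, "grip": 1},
  {"xyz": [0, 0, 11.8], "turn": 0, "grip": 1},
  {"xyz": [0, 0, 11.8], "turn": 0, "grip": 1},
  {"xyz": [0, 0, 11.8], "turn": 0, "grip": 1},
  {"xyz": [0, 0, 11.8], "turn": 0, "grip": 1},
])

```text
t: 11.4
eef_pos: [0.4883, -0.0528, 0.0664]
orientation: [3.141, 0.002, 2.894]
ft_force: [-0.4, 0.7, 9.3]
gripper_width: 0.241
gripper_force: 58.2
```

Request:
apply_moves([
  {"xyz": [0, 0, 0], "turn": 0, "grip": 1},
  {"xyz": [0, 0, 0], "turn": 0, "grip": 1},
])

```text
t: 11.6
eef_pos: [0.4883, -0.0528, 0.0664]
orientation: [3.141, 0.002, 2.894]
ft_force: [-0.8, -0.1, 10.0]
gripper_width: 0.242
gripper_force: 58.2
```

Request:
apply_moves([
  {"xyz": [-0.45, -0.9, 0], "turn": 0, "grip": 1},
  {"xyz": [-1.05, -1.8, 0], "turn": 0, "grip": 1},
  {"xyz": [-1.65, -2.65, 0], "turn": 0, "grip": 1},
  {"xyz": [-2.4, -3.4, 0], "turn": 0, "grip": 1},
  {"xyz": [-3.2, -4.1, 0], "turn": 0, "grip": 1},
  {"xyz": [-4.05, -4.7, 0], "turn": 0, "grip": 1},
  {"xyz": [-5.0, -5.2, 0], "turn": 0, "grip": 1},
  {"xyz": [-5.95, -5.65, 0], "turn": 0, "grip": 1},
  {"xyz": [-6.95, -5.95, 0], "turn": 0, "grip": 1},
])

```text
t: 12.5
eef_pos: [0.5416, -0.127, 0.0664]
orientation: [3.14, 0.002, 2.893]
ft_force: [4.1, 15.6, 6.4]
gripper_width: 0.242
gripper_force: 59.3
```

Request:
apply_moves([
  {"xyz": [-1.0, -0.05, 0], "turn": 0, "grip": 1},
  {"xyz": [-2.05, -0.2, 0], "turn": 0, "grip": 1},
  {"xyz": [-3.1, -0.2, 0], "turn": 0, "grip": 1},
  {"xyz": [-4.15, -0.1, 0], "turn": 0, "grip": 1},
  {"xyz": [-5.2, 0.1, 0], "turn": 0, "grip": 1},
])

```text
t: 13.0
eef_pos: [0.5906, -0.1392, 0.0664]
orientation: [-3.141, -0.001, 2.894]
ft_force: [-7.8, 2.6, 11.1]
gripper_width: 0.239
gripper_force: 60.1
```

Request:
apply_moves([
  {"xyz": [-1.0, 0.3, 0], "turn": 0, "grip": 1},
  {"xyz": [-2.0, 0.7, 0], "turn": 0, "grip": 1},
  {"xyz": [-2.9, 1.2, 0], "turn": 0, "grip": 1},
  {"xyz": [-2.9, 1.2, 0], "turn": 0, "grip": 1},
  {"xyz": [-2.9, 1.2, 0], "turn": 0, "grip": 1},
  {"xyz": [-2.9, 1.2, 0], "turn": 0, "grip": 1},
])

```text
t: 13.6
eef_pos: [0.6222, -0.1346, 0.0665]
orientation: [3.142, 0.001, 2.894]
ft_force: [-1.9, 0.4, 8.6]
gripper_width: 0.243
gripper_force: 59.8
```

```bash
python3 m.py w5 cam_knob_grip handpiece_grip cam_pivot blank; python3 -c "
from h import *
c=manip.camera('top');cv2.imwrite('pics/top5.png',cv2.resize(c['color'][150:320,150:370],None,fx=3.5,fy=3.5))"
```

```text
cam_knob_grip scene [([233.0, 273.0], 0.5)]
cam_knob_grip top []
cam_knob_grip wrist [([280.0, 291.0], 0.59)]
   [ 0.6236 -0.1373  0.0805] [[1.5, -0.8], [-8.3, -3.4]]
handpiece_grip scene [([300.0, 115.0], 0.67)]
handpiece_grip top [([191.0, 231.0], 0.8), ([198.0, 285.0], 0.72)]
handpiece_grip wrist []
   [0.5849 0.1712 0.2191] [[-0.3, 0.0], [-0.1, -0.2]]
cam_pivot scene [([252.0, 250.0], 0.75)]
cam_pivot top [([293.0, 239.0], 0.94)]
cam_pivot wrist [([432.0, 142.0], 0.77)]
   [ 0.5914 -0.0364  0.02  ] [[0.6, -0.3], [0.0, 0.4], [-1.4, 1.8]]
blank scene [([265.0, 222.0], 0.7)]
blank top [([251.0, 249.0], 0.79)]
blank wrist []
   [0.5653 0.0586 0.0053] [[1.0, -0.1], [0.3, 0.4]]
14.35 [ 0.6221373  -0.13465334  0.06649289] [3.14155978e+00 8.18556015e-04 2.89381055e+00] [-0.26  0.65  1.76  0.    0.73 -1.58]
```

View pics/w5.png

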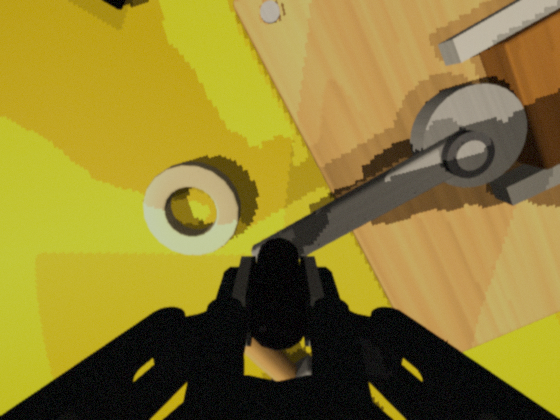

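View pics/top5.png

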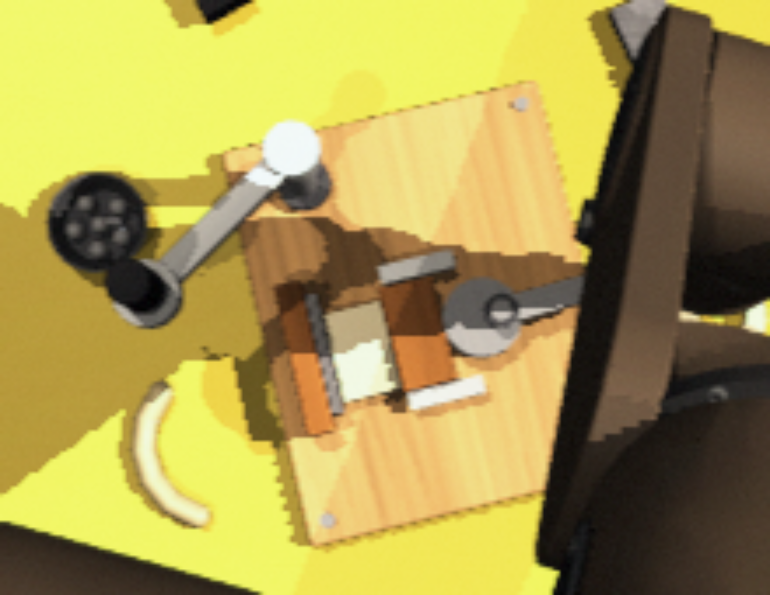

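The knob is gripped at wrist pixel (280,290), and the lever is at about 1.60 rad, perpendicular to the fence. In the top view the blank is closed between jaw and pad, the handpiece at (145,290) is off the plate, and the bystanders have not moved.

```bash
python3 -c "
from bench import manip
print(manip.close_job())"
```

```text
the job is handed in; nothing more can be done
None
```

I handed the job in with the handpiece swung off the plate and the knob still gripped. The cam lever measured about 1.60 rad and the blank looked squeezed between jaw and pad in the camera view. The hand-in returned no verdict, and I had no reading of the force on the blank.

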